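# Refit the hob knob and turn the burner off

### The arm

A 6-joint arm with a two-finger parallel gripper is mounted at the origin on the work surface. World frame = base frame: x ahead of the robot, y to its left, z up, the work surface at z = 0. Lengths are in m, angles in rad, forces in N, time in s.
With the tool pointing down it reaches from about 0.375 to 0.975 m from the base axis. Payload 3.8 kg.
Tool frame: the origin (TCP) lies midway between the tips of the shut fingers; the grasp point (between the pads) lies 19 mm behind it; x points along the fingers, z is the direction in which the jaws open and shut, and the axes are right-handed (so a half turn about x gives the same grasp; the last joint's range is limited). The gripper opens to 85 mm and grips with 20 to 120 N. Pads are 22 mm wide; open, the fingers measure 114 mm over their backs; the gripper's body (76 mm by 85 mm) begins 54 mm behind the grasp point. The pads swing forward as they close: fully open they stand 13 mm farther back than shut.
Start: joints at [1.241, 0.264, 1.604, -0, 1.274, -0.037], TCP at [0.195, 0.646, 0.231] pointing down, gripper open.
Joint ranges: [-2.63, 2.63], [-0.94, 2.18], [0.31, 2.57], [-1.31, 4.45], [0, 2.66], [-2.55, 2.55]. Speed limits (rad/s): [2.57, 2.57, 3.14, 3.14, 3.14, 3.14].

### API

Orientations are given as a rotation vector (axis times angle).
In Python, from workcell import * gives the robot as it stands. The module is installed in compiled form; this text tells all that it offers.
- The arm moves only by the tool carry_out, never from a script. Its arguments are lists of equal length, an entry for each row: "offset": the shift along the tool's x, y, z in cm, a list of three; "delta_rot": the turn, a rotation vector about the tool's x, y, z in degrees, a list of three. A call has exactly 5 rows; each row shifts and turns the commanded pose from where the row before left it, along the tool's axes as they then stand; what a row does not reach is not made up. A row lasts 1/12 s, in which the tool goes at most 41.7 mm and 7.16 degrees, less where a joint would pass 70% of its speed; a pose out of reach is approached as far as the arm can. A call is refused whole if a number of a shift passes 4.17 or a number of a turn 7.16, either way. A call with a gripper value outside its range is refused whole. "fingers" is the opening, from -1 (shut) to 1 (fully open), set as the call begins (left out, the last holds). The fingers move at their own pace and stop on an object; "newtons" is the grip in N (left out, the last holds). Time passes only in rows, so rows that do not move let the fingers close, or fill a call up. It gives the time, the measured TCP pose, the force and the opening at its end, in the units of the state.
- read_state(): the state, without advancing time (a new reading comes with each control period).
- read_camera(name): name is "side" or "top"; returns (picture, depth): 480x640x3 uint8, red, green, blue; 480x640 float32, m along the optical axis (not along the pixel's ray), 0 where there is no reading.
- get_calibration(name): a dict with "fx", "fy", "cx", "cy" (pixels), "R" (3x3) and "t" (3): a world point X has camera coordinates R X + t. Camera axes: x right, y down, z forward; pixel columns grow to the right and rows downward; lengths in m; the calibration is good to about 2 mm. A picture is of the moment at which its call begins. get_calibration takes no time and is no camera call.
- finish_job(): hands the job in, once; it reports no verdict.
The state is a dict: "time": time; "q": joint angles; "joint_vel": joint speeds; "joint_torque": joint torques, N m; "tool_pos": TCP position; "tcp_rot": TCP orientation; "wrist_force": force on the tool from outside, world axes, zero at the start; "torque": the same for the moment, N m; "width": opening from 0.0 (shut) to 1.0 (fully open).
Only numpy, scipy, OpenCV 4.12 (cv2) and the standard library are available. Lean on these libraries where they do the work, as an engineer would, in place of code of your own. Each camera call takes 0.05 s, during which the arm holds its last target. There are 200 camera calls.

### The job

One control knob has come off the gas hob and lies on the worktop, and its burner is still on. Push the loose knob fully down onto the bare spindle, then use it to turn the spindle clockwise (seen from above) to off, so that its bar lies parallel to the bars of the fitted knobs, and let go.

Things in the scene. Friction and masses are not known exactly. Their poses are not given: they have to be found in the camera images.
- knob: Loose hob knob, plain metal, upright on the worktop: round skirt 48 mm wide, 22 high, with a grip bar on top 46 long, 14 wide, up to 47 mm; 70 g. Origin: centre of underside; x along the bar, z up; same after a half turn. Slot below along x, 21 x 9 mm, 19 deep, sloping mouth 30 x 18 mm. It slips onto the blade under light pressure (below 10 N if within 3 mm).
- spindle_foot (a point): Bare spindle, the only one of the hob's three without a knob: upright steel blade 18 mm long, 7 thick, 17.5 high, round top, on a dark bezel 54 mm wide. Point: foot of the blade, 13 mm above the worktop; x along the blade, turns with it; z up. A fully seated knob rests on the bezel, its origin at this point, bar parallel to the blade, about 6 degrees of play.
- spindle (a joint): Spindle angle, rad: 0 = off, at a firm stop; grows anticlockwise seen from above, to 1.5. Starts at 0.6 to 1.2. Light friction (0.04 N m), stays where left. Because of the play, turn the knob about 6 degrees past the off direction to reach the stop; a few degrees more do no harm.
- hob: Fixed black gas hob on the worktop, 510 mm (x) by 450 mm (y), top face 10 mm up. Origin: centre of underside. Its x axis is the off direction: at off, blade and bars lie along it. The three knob places are in a row, 100 mm apart, 200 mm from the centre towards -x; fitted knobs are fixed, 60 mm tall from the worktop. Pan supports, 50 mm high, start 65 mm from the centre towards -x.
Things that resemble listed ones, but are neither listed nor needed, are in the scene too. Leave any pink look-alike of the knob alone.

How it is judged:
By the outcome, as a careful person would: the job done as asked, in the order asked, and still so for the second after the job is handed in, with the robot touching nothing.
It also fails if it takes over 48 s, if anything falls off the work surface, if the arm or the gripper's body presses on something with over 40 N, if the wrist force passes 120 N, or if a joint passes its speed limit or range.

## Working session

There is one attempt and no reset: what is moved stays moved. The work goes in short steps, Python scripts to look and compute and a tool call to move; the robot and the scene stay as the last step left them, time stands still between calls to the robot, and variables do not carry over. Pictures are saved under pics/ and viewed, about 8 in all and at most 12, crops included, and the job is handed in when it is done.

Besides the shell and the picture viewer there is one more tool, called after "Call:" as name(argument=value, ...) on one line, values as JSON. carry_out: Moves the arm, as the interface text tells. Its arguments: {"type":"object","properties":{"offset":{"type":"array"},"delta_rot":{"type":"array"},"fingers":{"type":"number"},"newtons":{"type":"number"}},"required":["offset","delta_rot"]}

```bash
mkdir -p pics
python3 - <<'E'
from workcell import *
import numpy as np,cv2
for n in("top","side"):
    p,d=read_camera(n);np.savez(n+"0.npz",p=p,d=d);cv2.imwrite(f"pics/{n}0.png",p[:,:,::-1])
    c=get_calibration(n);print(n,c)
print(read_state())
E
```

```text
top {'fx': 530.5604419799017, 'fy': 530.5604419799017, 'cx': 325.41690959851053, 'cy': 244.78569646111728, 'R': array([[-0.0126167 , -0.9999041 , -0.00571008],
       [-0.99595035,  0.01307477, -0.08894915],
       [ 0.08901528,  0.00456471, -0.9960198 ]]), 't': array([0.1353027 , 0.56194261, 1.10007566])}
side {'fx': 487.13984170162075, 'fy': 487.13984170162075, 'cx': 319.5779657176411, 'cy': 241.33136487595385, 'R': array([[ 0.92574079, -0.37788435,  0.01440132],
       [-0.25074345, -0.64188756, -0.72464342],
       [ 0.28307543,  0.66722094, -0.68897353]]), 't': array([-0.46576068,  0.26377938,  0.86951388])}
{'time': 0.1, 'q': array([ 1.24110847e+00,  2.64682631e-01,  1.60524095e+00, -1.99979888e-06,
        1.27371681e+00, -3.69183048e-02]), 'joint_vel': array([ 0.00049339, -0.00137832, -0.00362981,  0.00058345, -0.00053358,
        0.00082641]), 'joint_torque': array([-6.16287275e-05, -5.16698205e+01, -3.68590271e+01, -3.04242178e-05,
        6.16862235e-03,  1.38608144e-05]), 'tool_pos': array([0.19460666, 0.6456421 , 0.23008139]), 'tcp_rot': array([-0.99208531,  1.335324  ,  0.99015534]), 'wrist_force': array([-0.23448828, -0.28942602,  0.40367663]), 'torque': array([0.01608576, 0.01802871, 0.01131083]), 'width': 1.0031155935455602}
```

View pics/top0.png

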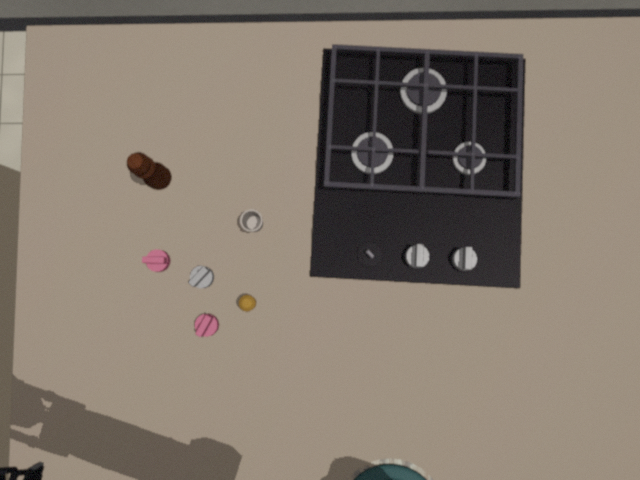

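View pics/side0.png

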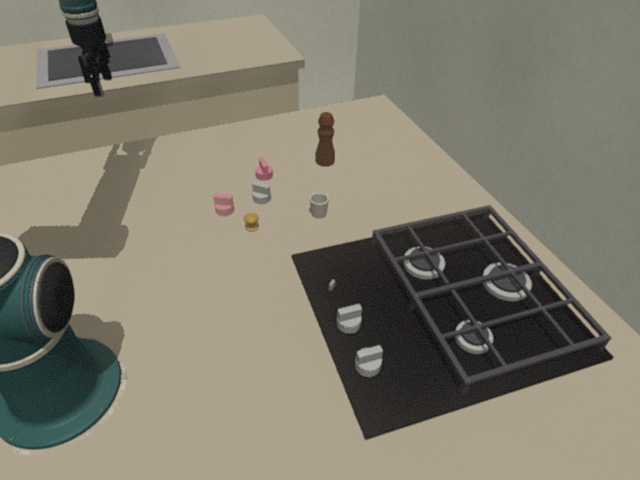

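Top view: the grey metal knob is at (201,277). Pink look-alikes are at (156,261) and (206,325), an orange drawer-type knob at (247,302) and a cup at (251,221). Only (201,277) fits "plain metal, with bar". The bare spindle is at (370,254), and the fitted knobs are at (418,256) and (465,259). In the side view the knob is at (261,192) and the blade at (332,285).

```bash
cat > h.py <<'E'
from workcell import *
import numpy as np,cv2
def ray(n,uv,z):
    c=get_calibration(n);C=-c["R"].T@c["t"]
    uv=np.atleast_2d(uv).astype(float)
    d=np.c_[(uv[:,0]-c["cx"])/c["fx"],(uv[:,1]-c["cy"])/c["fy"],np.ones(len(uv))]@c["R"]
    return C+d*((z-C[2])/d[:,2])[:,None]
def cloud(n,d,u0,u1,v0,v1):
    c=get_calibration(n);v,u=np.mgrid[v0:v1,u0:u1];z=d[v0:v1,u0:u1]
    P=np.stack([(u-c["cx"])/c["fx"]*z,(v-c["cy"])/c["fy"]*z,z],-1)
    return (P-c["t"])@c["R"]
E
python3 - <<'E'
from h import *
T=np.load("top0.npz");S=np.load("side0.npz")
def crop(p,u,v,r=24):return cv2.resize(p[v-r:v+r,u-r:u+r],(380,280) if 0 else (290,290),interpolation=cv2.INTER_CUBIC)
sp=lambda a:np.clip(a.astype(float)*2.5,0,255).astype(np.uint8)
im=np.vstack([np.hstack([crop(T['p'],201,277),crop(T['p'],370,254)]),np.hstack([crop(S['p'],261,192),crop(S['p'],332,285)])])
cv2.imwrite("pics/c1.png",im[:,:,::-1])
# depth clouds
for nm,n,D,b in(("knob","top",T,(185,218,260,295)),("knob","side",S,(248,274,178,206)),("blade","top",T,(360,380,244,264)),("blade","side",S,(322,342,272,295))):
    P=cloud(n,D['d'],*b).reshape(-1,3);print(nm,n,np.percentile(P[:,2],[5,25,50,75,95,99]).round(4))
    lo=.038 if nm=="knob" else .022
    Q=P[(P[:,2]>lo)&(P[:,2]<.06)]
    if len(Q)>4:
        m=Q.mean(0);w,V=np.linalg.eigh(np.cov(Q[:,:2].T));print(len(Q),m.round(4),np.sqrt(w).round(4),np.degrees(np.arctan2(V[1,1],V[0,1])).round(1))
        if nm=="knob":
            Q=P[(P[:,2]>.014)&(P[:,2]<.06)];print(' skirt',len(Q),cv2.minEnclosingCircle((Q[:,:2]*1000).astype(np.float32)))
# hob: dark mask front part
g=T['p'].max(2);m=((g<60)).astype(np.uint8);m[:,:300]=0;m[:40]=0;m[300:]=0
m=cv2.morphologyEx(m,cv2.MORPH_CLOSE,np.ones((25,25)))
cs,_=cv2.findContours(m,0,1);c=max(cs,key=cv2.contourArea)[:,0]
X=ray("top",c,.010)
front=[p for p in c if p[1]>265];fr=np.array(front)
print('contour',c.min(0),c.max(0))
def fit(sel):
    l=cv2.fitLine((ray("top",sel,.01)[:,:2]*1000).astype(np.float32),cv2.DIST_HUBER,0,.01,.01).ravel();return np.degrees(np.arctan2(l[1],l[0])).round(2),l[2:]
f=c[(c[:,1]>270)&(c[:,0]>320)&(c[:,0]<510)];print('front',fit(f))
l=c[(c[:,0]<325)&(c[:,1]>200)&(c[:,1]<265)];print('left',fit(l))
r=c[(c[:,0]>505)&(c[:,1]>200)&(c[:,1]<275)];print('right',fit(r))
E
```

```text
knob top [-0.0031 -0.0006  0.002   0.023   0.0481  0.0515]
161 [0.5009 0.3918 0.0467] [0.0043 0.0133] 136.7
 skirt 417 ((500.6712341308594, 392.7921447753906), 23.829553604125977)
knob side [-0.003  -0.0008  0.0028  0.0237  0.0455  0.048 ]
97 [0.4984 0.388  0.0443] [0.0043 0.0137] 137.8
 skirt 288 ((497.5242614746094, 387.08056640625), 23.736812591552734)
blade top [0.0093 0.0117 0.0133 0.0147 0.0287 0.0332]
32 [0.5446 0.0357 0.0285] [0.0022 0.0054] -140.9
blade side [0.0077 0.0099 0.0117 0.0132 0.0252 0.03  ]
31 [0.5424 0.0304 0.0273] [0.002  0.0054] -143.4
contour [310  48] [524 286]
front (np.float32(86.12), array([485.5128  , -62.786102], dtype=float32))
left (np.float32(-3.67), array([574.9827 , 156.23346], dtype=float32))
right (np.float32(-3.64), array([ 589.0334, -289.9009], dtype=float32))
```

View pics/c1.png

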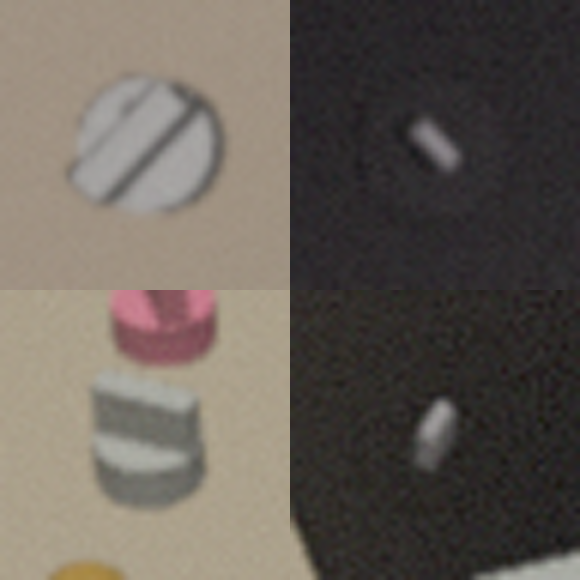

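The crops confirm it: the grey barred knob has its bar at about 137°, and the bare blade is at about 38° (off direction about -3.7°, so spindle about 0.73 rad). Both cameras agree on the knob-to-spindle vector to within about 2 mm.

```bash
cat >> h.py <<'E'
from scipy.spatial.transform import Rotation as Rn
def plan(x,y,z,jaw):
    "shift in tool axes (cm) and turn about tool x (deg) to pose with jaws along yaw `jaw` (mod 180)"
    s=read_state();R=Rn.from_rotvec(s["tcp_rot"]).as_matrix()
    t=np.arctan2(R[1,2],R[0,2]);print("t",round(s["time"],2),"pos",s["tool_pos"].round(4),"jaw",np.degrees(t).round(1),"x axis",R[:,0].round(4),"q",s["q"].round(2),"w",round(s["width"],3),"F",s["wrist_force"].round(1))
    a=(jaw-np.degrees(t)+90)%180-90
    # ideal down frame at goal jaw yaw
    T=np.radians(np.degrees(t)+a);zc=np.array([np.cos(T),np.sin(T),0]);xc=np.array([0,0,-1.]);G=np.c_[xc,np.cross(zc,xc),zc]
    print("shift cm (current tool axes)",(R.T@(np.array([x,y,z])-s["tool_pos"])*100).round(2),"turn deg",np.degrees(Rn.from_matrix(R.T@G).as_rotvec()).round(2),"a",a.round(1))
    print("goal-frame axes y,z:",G[:,1].round(3),G[:,2].round(3))
E
python3 -c "
from h import *
plan(.4997,.390,.12,47.2)"
```

```text
t 0.1 pos [0.1946 0.6456 0.2301] jaw 73.2 x axis [-7.0e-04 -1.9e-03 -1.0e+00] q [ 1.24  0.26  1.61 -0.    1.27 -0.04] w 1.003 F [-0.2 -0.3  0.4]
shift cm (current tool axes) [ 11.04 -36.59 -15.65] turn deg [ 2.603e+01 -1.200e-01  2.000e-02] a -26.0
goal-frame axes y,z: [-0.734  0.679  0.   ] [0.679 0.734 0.   ]
```

Call:
carry_out(offset=[[1,-3.3,-1.4],[1,-3.3,-1.4],[1,-3.3,-1.4],[1,-3.3,-1.4],[1,-3.3,-1.4]], delta_rot=[[0,0,0],[0,0,0],[0,0,0],[0,0,0],[0,0,0]], fingers=0.4, newtons=40)

```text
time: 0.52
tool_pos: [0.3332, 0.5302, 0.1802]
tcp_rot: [-0.992, 1.334, 0.991]
wrist_force: [-0.3, 1.0, -0.4]
width: 0.696
```

Call:
carry_out(offset=[[1,-3.3,-1.4],[1,-3.3,-1.4],[1,-3.3,-1.4],[1,-3.3,-1.4],[1,-3.3,-1.4]], delta_rot=[[0,0,0],[0,0,0],[0,0,0],[0,0,0],[0,0,0]])

```text
time: 0.93
tool_pos: [0.4712, 0.4154, 0.1303]
tcp_rot: [-0.991, 1.334, 0.991]
wrist_force: [0.6, -0.4, -0.3]
width: 0.7
```

Call:
carry_out(offset=[[0,0,0],[0,0,0],[0,0,0],[0,0,0],[0,0,0]], delta_rot=[[6.5,0,0],[6.5,0,0],[6.5,0,0],[6.5,0,0],[0,0,0]])

```text
time: 1.35
tool_pos: [0.4702, 0.4164, 0.1306]
tcp_rot: [-0.642, 1.475, 0.641]
wrist_force: [-0.8, -1.1, 0.3]
width: 0.702
```

```bash
python3 -c "
from h import *
plan(.4997,.390,.026,47.2)"
```

```text
t 1.35 pos [0.4702 0.4164 0.1306] jaw 47.0 x axis [-1.e-03 -8.e-04 -1.e+00] q [ 0.69  0.26  1.81  0.    1.08 -0.14] w 0.702 F [-0.8 -1.1  0.3]
shift cm (current tool axes) [10.46 -3.96  0.09] turn deg [-0.16 -0.07 -0.01] a 0.2
goal-frame axes y,z: [-0.734  0.679  0.   ] [0.679 0.734 0.   ]
```

Call:
carry_out(offset=[[1,-2,0],[1,-2,0.1],[2,0,0],[2,0,0],[2,0,0]], delta_rot=[[0,0,0],[0,0,0],[0,0,0],[0,0,0],[0,0,0]])

```text
time: 1.77
tool_pos: [0.5007, 0.3903, 0.0506]
tcp_rot: [-0.646, 1.472, 0.646]
wrist_force: [0.4, -0.1, 0.1]
width: 0.699
```

Call:
carry_out(offset=[[1,0,0],[1,0,0],[0.4,0,0],[0,0,0],[0,0,0]], delta_rot=[[0,0,0],[0,0,0],[0,0,0],[0,0,0],[0,0,0]])

```text
time: 2.18
tool_pos: [0.5008, 0.391, 0.0279]
tcp_rot: [-0.644, 1.472, 0.645]
wrist_force: [0.5, 0.1, 0.1]
width: 0.701
```

Run:
```python
from h import *
plan(.4997,.390,.026,47.2)
a,_=read_camera("top");b,_=read_camera("side")
f=lambda p,u,v:cv2.resize(p[v-40:v+40,u-40:u+40],(400,400),interpolation=cv2.INTER_CUBIC)
cv2.imwrite("pics/g1.png",np.hstack([f(a,201,277),f(b,261,180)])[:,:,::-1])
```

```text
t 2.18 pos [0.5008 0.391  0.0279] jaw 47.3 x axis [ 7.e-04  5.e-04 -1.e+00] q [ 0.62  0.38  1.86  0.    0.9  -0.2 ] w 0.701 F [0.5 0.1 0.1]
shift cm (current tool axes) [ 0.19  0.01 -0.15] turn deg [0.07 0.05 0.01] a -0.1
goal-frame axes y,z: [-0.734  0.679  0.   ] [0.679 0.734 0.   ]
```

View pics/g1.png

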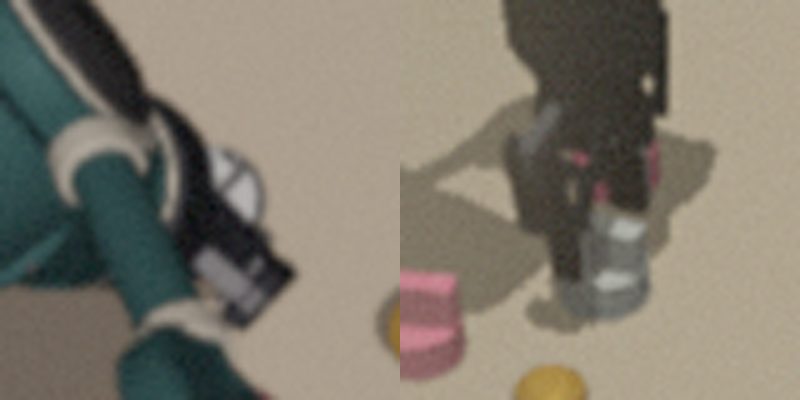

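The jaws straddle the bar: the knob shows under the gripper at about (235,190) in the left (top-view) half and (615,260) in the right (side-view) half. Closing.

Call:
carry_out(offset=[[0.2,0,0],[0,0,0],[0,0,0],[0,0,0],[0,0,0]], delta_rot=[[0,0,0],[0,0,0],[0,0,0],[0,0,0],[0,0,0]], fingers=-1, newtons=60)

```text
time: 2.7
tool_pos: [0.5008, 0.3908, 0.0258]
tcp_rot: [-0.644, 1.472, 0.644]
wrist_force: [-1.0, 0.1, 1.7]
width: 0.15
```

Call:
carry_out(offset=[[0,0,0],[0,0,0],[0,0,0],[0,0,0],[0,0,0]], delta_rot=[[0,0,0],[0,0,0],[0,0,0],[0,0,0],[0,0,0]])

```text
time: 3.12
tool_pos: [0.5008, 0.3908, 0.0258]
tcp_rot: [-0.644, 1.472, 0.644]
wrist_force: [0.4, -0.1, 6.2]
width: 0.144
```

Call:
carry_out(offset=[[-2,0,0],[-2,0,0],[-2,0,0],[-2,0,0],[0,0,0]], delta_rot=[[0,0,0],[0,0,0],[0,0,0],[0,0,0],[0,0,0]])

```text
time: 3.53
tool_pos: [0.5026, 0.3921, 0.1091]
tcp_rot: [-0.642, 1.467, 0.644]
wrist_force: [1.0, 1.6, 1.3]
width: 0.15
```

```bash
python3 -c "
from h import *
plan(.5435,.033,.10,128)"
```

```text
t 3.53 pos [0.5026 0.3921 0.1091] jaw 47.2 x axis [ 0.0052  0.0038 -1.    ] q [ 0.62  0.29  1.81  0.    1.04 -0.2 ] w 0.15 F [1.  1.6 1.3]
shift cm (current tool axes) [  0.8  -27.39 -23.58] turn deg [-80.78   0.25   0.31] a 80.8
goal-frame axes y,z: [-0.788 -0.616 -0.   ] [-0.616  0.788  0.   ]
```

Call:
carry_out(offset=[[0,-2.7,-2.3],[0,-2.7,-2.3],[0,-2.7,-2.3],[0,-2.7,-2.3],[0,-2.7,-2.3]], delta_rot=[[0,0,0],[0,0,0],[0,0,0],[0,0,0],[0,0,0]])

```text
time: 3.95
tool_pos: [0.5201, 0.2126, 0.1032]
tcp_rot: [-0.645, 1.476, 0.645]
wrist_force: [-0.1, 0.1, -0.5]
width: 0.15
```

Call:
carry_out(offset=[[0,-2.7,-2.3],[0,-2.7,-2.3],[0,-2.7,-2.3],[0,-2.7,-2.3],[0,-2.7,-2.3]], delta_rot=[[0,0,0],[0,0,0],[0,0,0],[0,0,0],[0,0,0]])

```text
time: 4.37
tool_pos: [0.541, 0.0366, 0.1033]
tcp_rot: [-0.643, 1.476, 0.645]
wrist_force: [1.0, -0.6, -0.7]
width: 0.152
```

Call:
carry_out(offset=[[0,0,0],[0,0,0],[0,0,0],[0,0,0],[0,0,0]], delta_rot=[[-6,0,0],[-6,0,0],[-6,0,0],[-6,0,0],[-6,0,0]])

```text
time: 4.78
tool_pos: [0.541, 0.038, 0.1032]
tcp_rot: [-1.046, 1.307, 1.049]
wrist_force: [-0.5, -0.0, -0.9]
width: 0.149
```

Call:
carry_out(offset=[[0,0,0],[0,0,0],[0,0,0],[0,0,0],[0,0,0]], delta_rot=[[-6,0,0],[-6,0,0],[-6,0,0],[-6,0,0],[-6,0,0]])

```text
time: 5.2
tool_pos: [0.541, 0.0383, 0.1031]
tcp_rot: [-1.429, 1.051, 1.433]
wrist_force: [-0.2, -0.4, -0.7]
width: 0.149
```

Call:
carry_out(offset=[[0,0,0],[0,0,0],[0,0,0],[0,0,0],[0,0,0]], delta_rot=[[-6,0,0],[-6,0,0],[-6,0,0],[-2.5,0,0],[0,0,0]])

```text
time: 5.62
tool_pos: [0.5411, 0.0383, 0.1033]
tcp_rot: [-1.674, 0.823, 1.679]
wrist_force: [0.9, -0.6, -1.0]
width: 0.149
```

Run:
```python
from h import *
plan(.5435,.033,.10,128)
a,da=read_camera("top");b,db=read_camera("side");np.savez("n1.npz",a=a,b=b,da=da,db=db)
f=lambda p,u,v:cv2.resize(p[v-50:v+50,u-50:u+50],(400,400),interpolation=cv2.INTER_CUBIC)
cv2.imwrite("pics/n1.png",np.hstack([f(a,370,254),f(b,332,265)])[:,:,::-1])
```

```text
t 5.62 pos [0.5411 0.0383 0.1033] jaw 127.8 x axis [-2.9e-03 -1.0e-04 -1.0e+00] q [ 0.02  0.13  2.01  0.    1.   -2.21] w 0.149 F [ 0.9 -0.6 -1. ]
shift cm (current tool axes) [ 0.33  0.13 -0.57] turn deg [-0.22  0.1  -0.13] a 0.2
goal-frame axes y,z: [-0.788 -0.616 -0.   ] [-0.616  0.788  0.   ]
```

View pics/n1.png

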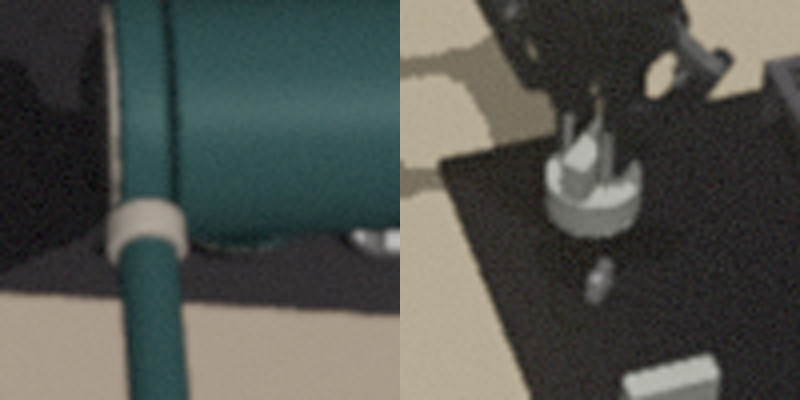

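Side half of the crop: the held knob is level at about (595,185), with the blade below it at (600,280). The top view is blocked by the arm. I'll measure the knob-blade offset in the side view.

```bash
cat > m.py <<'E'
from h import *
from scipy.optimize import least_squares
N=np.load("n1.npz");T=np.load("top0.npz");S=np.load("side0.npz")
def blade(n,p,u,v,r=12):
    g=cv2.GaussianBlur(p.astype(np.float32).mean(2),(3,3),0)[v-r:v+r,u-r:u+r];bg=np.median(g);w=g-bg;m=(w>14).astype(np.uint8)
    k,l,st,ce=cv2.connectedComponentsWithStats(m);i=1+np.argmax(st[1:,4]);c=ce[i]+[u-r,v-r]
    print(n,"blade px",c.round(2),st[i],"xy@.0218",ray(n,c,.0218)[0].round(4));return
blade("top",T["p"],370,254);blade("side",S["p"],332,285);blade("side",N["b"],332,285)
b=N["b"];zb=read_state()["tool_pos"][2]-.0258
u0,v0=282,215
g=cv2.GaussianBlur(b.astype(np.float32).mean(2),(3,3),0)
c=g[v0:v0+100,u0:u0+100]
# bottom rim: per column last bright->dark transition, sub-pixel, rows crop 40..65
pts=[]
for j in range(37,60):
    col=c[44:63,j];k=np.where((col[:-1]>70)&(col[1:]<=70))[0]
    if len(k):k=k[0];pts.append((u0+j,v0+44+k+(col[k]-70)/(col[k]-col[k+1])))
pts=np.array(pts);X=ray("side",pts,zb)[:,:2]
f=least_squares(lambda p:np.hypot(*(X-p).T)-.024,X.mean(0)+.01,loss="huber",f_scale=.0005)
print("n",len(pts),"knob centre side",f.x.round(4),"res mm",(f.fun*1e3).round(1),"tcp",read_state()["tool_pos"].round(4))
# skirt side extents
for r in(48,49,50,51):
    row=c[r];i=np.where(row>75)[0];print(r+v0,i.min()+u0,i.max()+u0)
E
python3 m.py
```

```text
top blade px [369.86 253.43] [ 8  7  9 10 56] xy@.0218 [0.5443 0.0339 0.0218]
side blade px [331.39 284.32] [ 8  6  8 12 72] xy@.0218 [0.5431 0.0326 0.0218]
side blade px [331.48 284.81] [ 8  6  8 12 69] xy@.0218 [0.5427 0.0313 0.0218]
n 23 knob centre side [0.5392 0.036 ] res mm [-0.4 -0.3 -0.2 -0.1 -0.2  0.1  0.7  0.8  0.2 -0.3 -0.3 -0.   0.  -0.2
  0.1  0.4  0.1 -0.3 -0.2  0.2  0.4 -0.3 -0.7] tcp [0.5414 0.0383 0.1038]
263 282 341
264 282 341
265 282 341
266 282 341
```

Call:
carry_out(offset=[[0,-0.05,-0.55],[1,0,0],[1.5,0,0],[1.5,0,0],[0,0,0]], delta_rot=[[0,0,0],[0,0,0],[0,0,0],[0,0,0],[0,0,0]])

```text
time: 6.13
tool_pos: [0.5433, 0.0341, 0.0615]
tcp_rot: [-1.671, 0.826, 1.681]
wrist_force: [-1.6, 0.4, -0.9]
width: 0.144
```

Run:
```python
from h import *
plan(.545,.0342,.0388,128)
b,_=read_camera("side")
cv2.imwrite("pics/n2.png",cv2.resize(b[235:315,292:372],(560,560),interpolation=cv2.INTER_CUBIC)[:,:,::-1])
```

```text
t 6.13 pos [0.5433 0.0341 0.0615] jaw 127.7 x axis [-6.2e-03 -1.0e-04 -1.0e+00] q [ 0.02  0.19  2.03 -0.    0.92 -2.21] w 0.144 F [-1.6  0.4 -0.9]
shift cm (current tool axes) [ 2.27 -0.16 -0.1 ] turn deg [-0.32  0.21 -0.29] a 0.3
goal-frame axes y,z: [-0.788 -0.616 -0.   ] [-0.616  0.788  0.   ]
```

View pics/n2.png

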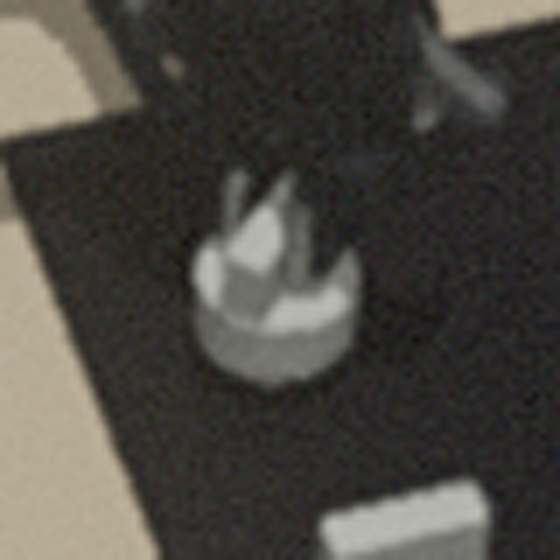

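The knob hovers squarely over the blade at about (275,310) in the crop. Lowering in small steps.

Call:
carry_out(offset=[[0,-0.15,-0.1],[0.4,0,0],[0.4,0,0],[0.2,0,0],[0.0,0,0]], delta_rot=[[0,0,0],[0,0,0],[0,0,0],[0,0,0],[0,0,0]])

```text
time: 6.6
tool_pos: [0.5477, 0.0344, 0.055]
tcp_rot: [-1.675, 0.822, 1.676]
wrist_force: [-1.0, 0.7, -2.6]
width: 0.15
```

Call:
carry_out(offset=[[0.2,0,0],[0.2,0,0],[0,0,0],[0,0,0],[0,0,0]], delta_rot=[[0,0,0],[0,0,0],[0,0,0],[0,0,0],[0,0,0]])

```text
time: 7.02
tool_pos: [0.548, 0.0344, 0.0513]
tcp_rot: [-1.675, 0.822, 1.675]
wrist_force: [1.1, -0.1, 0.1]
width: 0.153
```

Call:
carry_out(offset=[[0,0.12,0.1],[0,0.12,0.1],[0,0,0],[0,0,0],[0,0,0]], delta_rot=[[0,0,0],[0,0,0],[0,0,0],[0,0,0],[0,0,0]])

```text
time: 7.43
tool_pos: [0.5449, 0.0345, 0.0514]
tcp_rot: [-1.676, 0.822, 1.675]
wrist_force: [-0.2, 0.0, -0.6]
width: 0.145
```

Call:
carry_out(offset=[[0.2,0,0],[0.2,0,0],[0,0,0],[0,0,0],[0,0,0]], delta_rot=[[0,0,0],[0,0,0],[0,0,0],[0,0,0],[0,0,0]])

```text
time: 7.85
tool_pos: [0.5448, 0.0345, 0.0472]
tcp_rot: [-1.675, 0.822, 1.676]
wrist_force: [-0.2, -0.6, -0.5]
width: 0.148
```

Blade is entering freely; continue down (seated TCP about 0.0388).

Call:
carry_out(offset=[[0.2,0,0],[0.2,0,0],[0.1,0,0],[0,0,0],[0,0,0]], delta_rot=[[0,0,0],[0,0,0],[0,0,0],[0,0,0],[0,0,0]])

```text
time: 8.27
tool_pos: [0.5447, 0.0345, 0.0421]
tcp_rot: [-1.675, 0.822, 1.676]
wrist_force: [-0.0, -0.3, -2.0]
width: 0.145
```

Call:
carry_out(offset=[[0.2,0,0],[0.2,0,0],[0,0,0],[0,0,0],[0,0,0]], delta_rot=[[0,0,0],[0,0,0],[0,0,0],[0,0,0],[0,0,0]])

```text
time: 8.68
tool_pos: [0.5452, 0.0346, 0.0388]
tcp_rot: [-1.676, 0.822, 1.675]
wrist_force: [-0.8, -0.6, 4.5]
width: 0.15
```

Call:
carry_out(offset=[[0.1,0,0],[0,0,0],[0,0,0],[0,0,0],[0,0,0]], delta_rot=[[0,0,0],[0,0,0],[0,0,0],[0,0,0],[0,0,0]])

```text
time: 9.1
tool_pos: [0.5452, 0.0346, 0.0387]
tcp_rot: [-1.676, 0.822, 1.675]
wrist_force: [-4.4, 0.4, 10.5]
width: 0.151
```

```bash
python3 -c "
from h import *
plan(.545,.0345,.0388,86.2-6-2+0)"
```

```text
t 9.1 pos [0.5452 0.0346 0.0387] jaw 127.7 x axis [ 5.e-04  0.e+00 -1.e+00] q [ 0.02  0.22  2.05 -0.    0.87 -2.21] w 0.151 F [-4.4  0.4 10.5]
shift cm (current tool axes) [-0.01  0.02  0.01] turn deg [ 4.952e+01 -1.000e-02  3.000e-02] a -49.5
goal-frame axes y,z: [-0.979  0.204  0.   ] [0.204 0.979 0.   ]
```

Fully seated (10 N, no further travel). Easing the pressure and turning clockwise.

Call:
carry_out(offset=[[-0.1,0,0],[0,0,0],[0,0,0],[0,0,0],[0,0,0]], delta_rot=[[5,0,0],[5,0,0],[5,0,0],[5,0,0],[5,0,0]])

```text
time: 9.52
tool_pos: [0.5456, 0.0341, 0.0388]
tcp_rot: [-1.37, 1.097, 1.367]
wrist_force: [-0.1, -2.4, 3.0]
width: 0.152
```

Call:
carry_out(offset=[[0,0,0],[0,0,0],[0,0,0],[0,0,0],[0,0,0]], delta_rot=[[5,0,0],[5,0,0],[5,0,0],[3,0,0],[0,0,0]])

```text
time: 9.93
tool_pos: [0.5456, 0.0339, 0.0388]
tcp_rot: [-1.142, 1.251, 1.139]
wrist_force: [0.6, -3.2, 3.9]
width: 0.148
```

```bash
python3 -c "
from h import *
plan(.545,.0345,.0388,86.2);print(read_state()['torque'])"
```

```text
t 9.93 pos [0.5456 0.0339 0.0388] jaw 84.7 x axis [ 0.0016 -0.0011 -1.    ] q [ 0.02  0.22  2.05 -0.    0.87 -1.46] w 0.148 F [ 0.6 -3.2  3.9]
shift cm (current tool axes) [-0.    0.07  0.05] turn deg [-1.52 -0.05  0.1 ] a 1.5
goal-frame axes y,z: [-0.998  0.066  0.   ] [0.066 0.998 0.   ]
[-0.51865235 -0.00499163  0.0074733 ]
```

Call:
carry_out(offset=[[0,0,0],[0,0,0],[0,0,0],[0,0,0],[0,0,0]], delta_rot=[[2,0,0],[2,0,0],[2,0,0],[1,0,0],[0,0,0]])

```text
time: 10.35
tool_pos: [0.5455, 0.0339, 0.0388]
tcp_rot: [-1.052, 1.302, 1.049]
wrist_force: [0.3, -5.4, 5.2]
width: 0.151
```

```bash
python3 -c "
from h import *
plan(.545,.0345,.0388,86.2);print(read_state()['torque'])"
```

```text
t 10.35 pos [0.5455 0.0339 0.0388] jaw 77.8 x axis [ 0.0014 -0.001  -1.    ] q [ 0.02  0.22  2.05 -0.    0.87 -1.34] w 0.151 F [ 0.3 -5.4  5.2]
shift cm (current tool axes) [-0.    0.07  0.05] turn deg [-8.41 -0.05  0.09] a 8.4
goal-frame axes y,z: [-0.998  0.066  0.   ] [0.066 0.998 0.   ]
[-0.86064076 -0.0336013   0.01910477]
```

Call:
carry_out(offset=[[0,0,0],[0,0,0],[0,0,0],[0,0,0],[0,0,0]], delta_rot=[[2,0,0],[1,0,0],[0,0,0],[0,0,0],[0,0,0]])

```text
time: 10.77
tool_pos: [0.5454, 0.0338, 0.0388]
tcp_rot: [-1.013, 1.323, 1.011]
wrist_force: [0.1, -5.4, 6.4]
width: 0.151
```

```bash
python3 -c "
from h import *
plan(.545,.0345,.0388,86.2);print(read_state()['torque'])"
```

```text
t 10.77 pos [0.5454 0.0338 0.0388] jaw 74.8 x axis [ 0.0011 -0.0011 -1.    ] q [ 0.02  0.22  2.05 -0.    0.87 -1.29] w 0.151 F [ 0.1 -5.4  6.4]
shift cm (current tool axes) [-0.    0.06  0.05] turn deg [-11.36  -0.05   0.07] a 11.4
goal-frame axes y,z: [-0.998  0.066  0.   ] [0.066 0.998 0.   ]
[-0.87556201  0.00938984  0.12620119]
```

Call:
carry_out(offset=[[0,0,0],[0,0,0],[0,0,0],[0,0,0],[0,0,0]], delta_rot=[[1,0,0],[0.5,0,0],[0,0,0],[0,0,0],[0,0,0]])

```text
time: 11.18
tool_pos: [0.5454, 0.0338, 0.0388]
tcp_rot: [-0.994, 1.333, 0.991]
wrist_force: [-0.2, -5.3, 5.6]
width: 0.146
```

Run:
```python
from h import *
plan(.545,.0345,.0388,86.2);print(read_state()['torque'])
b,_=read_camera("side");a,_=read_camera("top")
f=lambda p,u,v:cv2.resize(p[v-30:v+30,u-30:u+30],(400,400),interpolation=cv2.INTER_CUBIC)
cv2.imwrite("pics/n3.png",np.hstack([f(a,370,254),cv2.resize(b[255:335,305:385],(400,400),interpolation=cv2.INTER_CUBIC)])[:,:,::-1])
```

```text
t 11.18 pos [0.5454 0.0338 0.0388] jaw 73.4 x axis [ 0.001  -0.0012 -1.    ] q [ 0.02  0.22  2.05 -0.    0.87 -1.26] w 0.146 F [-0.2 -5.3  5.6]
shift cm (current tool axes) [0.   0.05 0.06] turn deg [-12.84  -0.06   0.07] a 12.8
goal-frame axes y,z: [-0.998  0.066  0.   ] [0.066 0.998 0.   ]
[-0.93957739  0.04353864  0.12228653]
```

View pics/n3.png

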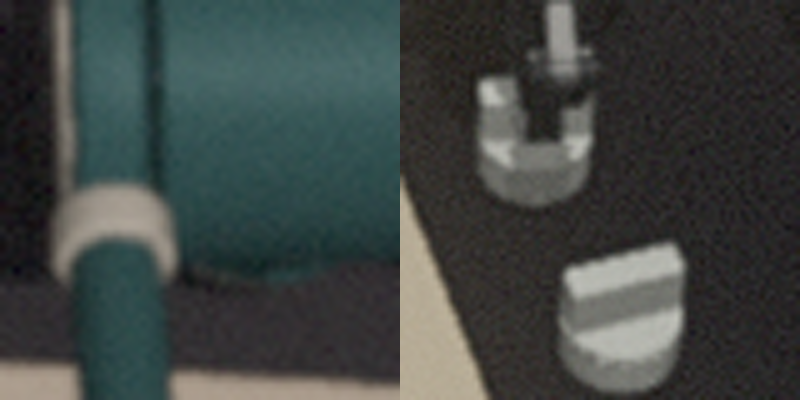

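Torque levelled off at 0.12 N m, well above the 0.04 friction, so the spindle is at its stop with the pads slipping slightly. In the side half the knob is seated at (535,150), with its bar a few degrees past the fitted one at (625,290). I'll turn back 6° within the play and let go.

Call:
carry_out(offset=[[0,0,0],[0,0,0],[0,0,0],[0,0,0],[0,0,0]], delta_rot=[[-2,0,0],[-2,0,0],[-2,0,0],[0,0,0],[0,0,0]])

```text
time: 11.7
tool_pos: [0.5451, 0.0342, 0.0388]
tcp_rot: [-1.072, 1.291, 1.07]
wrist_force: [-0.1, -4.2, 5.9]
width: 0.145
```

Call:
carry_out(offset=[[0,0,0],[0,0,0],[0,0,0],[0,0,0],[0,0,0]], delta_rot=[[0,0,0],[0,0,0],[0,0,0],[0,0,0],[0,0,0]], fingers=0.2)

```text
time: 12.12
tool_pos: [0.5444, 0.0348, 0.0378]
tcp_rot: [-1.069, 1.293, 1.07]
wrist_force: [0.3, -0.2, 0.1]
width: 0.598
```

Call:
carry_out(offset=[[-2,0,0],[-3,0,0],[-3,0,0],[-3,0,0],[-3,0,0]], delta_rot=[[0,0,0],[0,0,0],[0,0,0],[0,0,0],[0,0,0]])

```text
time: 12.53
tool_pos: [0.5444, 0.0347, 0.1793]
tcp_rot: [-1.069, 1.293, 1.07]
wrist_force: [0.4, 0.4, -0.1]
width: 0.599
```

Call:
carry_out(offset=[[0,0,4],[0,0,4],[0,0,4],[0,0,4],[0,0,4]], delta_rot=[[0,0,0],[0,0,0],[0,0,0],[0,0,0],[0,0,0]])

```text
time: 12.95
tool_pos: [0.5822, 0.2329, 0.1783]
tcp_rot: [-1.069, 1.292, 1.069]
wrist_force: [0.2, -0.5, 0.3]
width: 0.603
```

```bash
cat > k.py <<'E'
from h import *
import sys
plan(.545,.0345,.0388,86.2)
a,da=read_camera("top");b,db=read_camera("side")
def R(p,x0,x1,y0,y1):return cv2.resize(p[y0:y1,x0:x1],(400,400),interpolation=cv2.INTER_CUBIC)
cv2.imwrite(f"pics/{sys.argv[1]}.png",np.hstack([R(a,350,440,210,300),R(b,300,390,255,345)])[:,:,::-1])
for n,d,bx in(("top",da,[(352,390,236,272),(401,437,236,274),(448,484,238,278)]),("side",db,[(318,348,265,300),(333,366,300,335),(350,388,340,380)])):
    for x in bx:
        P=cloud(n,d,*x).reshape(-1,3);Q=P[(P[:,2]>.050)&(P[:,2]<.068)]
        if len(Q)>9:
            w,V=np.linalg.eigh(np.cov(Q[:,:2].T));print(n,len(Q),Q.mean(0).round(4),"top z",np.percentile(Q[:,2],[50,80]).round(4),"len",np.sqrt(w).round(4),"ang",(np.degrees(np.arctan2(V[1,1],V[0,1]))+90)%180-90)
E
python3 k.py r1
```

```text
t 12.95 pos [0.5822 0.2329 0.1783] jaw 79.2 x axis [ 1.e-04  2.e-04 -1.e+00] q [ 0.34  0.21  1.77  0.    1.16 -1.04] w 0.603 F [ 0.2 -0.5  0.3]
shift cm (current tool axes) [ 13.94  -0.06 -20.19] turn deg [-6.99  0.01  0.  ] a 7.0
goal-frame axes y,z: [-0.998  0.066  0.   ] [0.066 0.998 0.   ]
top 156 [0.5431 0.0357 0.0596] top z [0.0598 0.0617] len [0.0041 0.0132] ang -10.963805434539267
top 166 [ 0.5377 -0.0641  0.0595] top z [0.0599 0.0615] len [0.0041 0.0136] ang -3.693864020634635
top 169 [ 0.5302 -0.1633  0.0589] top z [0.0593 0.0612] len [0.0043 0.0129] ang -3.4041311543307984
side 169 [0.5413 0.0307 0.0572] top z [0.058  0.0595] len [0.0044 0.0133] ang -9.778104106257956
side 198 [ 0.5354 -0.0694  0.0577] top z [0.0585 0.0602] len [0.0044 0.0135] ang -4.265001100840095
side 238 [ 0.5287 -0.1688  0.0577] top z [0.0584 0.0599] len [0.0045 0.0135] ang -3.877261845528892
```

View pics/r1.png

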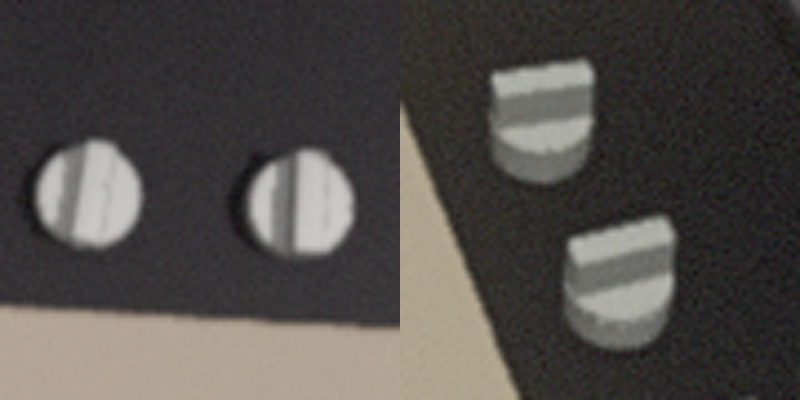

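Top half: the bar of the seated knob at (90,193) is about 7° past the fitted one at (300,203), at the same height, so it is fully seated. Side view agrees (-9.8° against -4.1°). I'll regrip and turn the knob back 7°, within the play.

Call:
carry_out(offset=[[0,0,-4],[0,0,-4],[0,0,-4],[0,0,-4],[0,0,-4]], delta_rot=[[0,0,0],[0,0,0],[0,0,0],[0,0,0],[0,0,0]])

```text
time: 13.47
tool_pos: [0.5437, 0.0327, 0.1779]
tcp_rot: [-1.07, 1.293, 1.07]
wrist_force: [0.8, -0.6, 0.7]
width: 0.6
```

Call:
carry_out(offset=[[0,0,0],[3,0,0],[3,0,0],[3,0,0],[2,0,0]], delta_rot=[[0,0,0],[0,0,0],[0,0,0],[0,0,0],[0,0,0]])

```text
time: 13.88
tool_pos: [0.5428, 0.0341, 0.0655]
tcp_rot: [-1.068, 1.295, 1.071]
wrist_force: [-0.6, -0.4, -0.5]
width: 0.6
```

Call:
carry_out(offset=[[1.5,0,0],[1,0,0],[0,0,0],[0,0,0],[0,0,0]], delta_rot=[[0,0,0],[0,0,0],[0,0,0],[0,0,0],[0,0,0]])

```text
time: 14.3
tool_pos: [0.5459, 0.0346, 0.0444]
tcp_rot: [-1.07, 1.291, 1.068]
wrist_force: [0.4, 0.7, -0.3]
width: 0.603
```

```bash
python3 -c "
from h import *
plan(.5446,.0347,.0395,79.2)"
```

```text
t 14.3 pos [0.5459 0.0346 0.0444] jaw 79.2 x axis [ 0.0019  0.     -1.    ] q [ 0.02  0.21  2.04  0.    0.88 -1.37] w 0.603 F [ 0.4  0.7 -0.3]
shift cm (current tool axes) [ 0.49  0.13 -0.01] turn deg [0.02 0.02 0.11] a -0.0
goal-frame axes y,z: [-0.982  0.187  0.   ] [0.187 0.982 0.   ]
```

Call:
carry_out(offset=[[0.4,0.1,0],[0,0,0],[0,0,0],[0,0,0],[0,0,0]], delta_rot=[[0,0,0],[0,0,0],[0,0,0],[0,0,0],[0,0,0]])

```text
time: 14.72
tool_pos: [0.5441, 0.0348, 0.0397]
tcp_rot: [-1.07, 1.292, 1.069]
wrist_force: [0.4, 0.4, -0.4]
width: 0.599
```

Call:
carry_out(offset=[[0,0,0],[0,0,0],[0,0,0],[0,0,0],[0,0,0]], delta_rot=[[0,0,0],[0,0,0],[0,0,0],[0,0,0],[0,0,0]], fingers=-1, newtons=40)

```text
time: 15.13
tool_pos: [0.5438, 0.0345, 0.0394]
tcp_rot: [-1.07, 1.293, 1.07]
wrist_force: [-0.5, -1.8, 1.7]
width: 0.153
```

Call:
carry_out(offset=[[0,0,0],[0,0,0],[0,0,0],[0,0,0],[0,0,0]], delta_rot=[[0,0,0],[-2,0,0],[-2,0,0],[-2,0,0],[0,0,0]])

```text
time: 15.55
tool_pos: [0.5441, 0.0349, 0.0394]
tcp_rot: [-1.148, 1.247, 1.148]
wrist_force: [-0.3, -0.1, 1.6]
width: 0.153
```

```bash
python3 -c "
from h import *
plan(.5446,.0347,.0395,86.2);print(read_state()['torque'])"
```

```text
t 15.55 pos [0.5441 0.0349 0.0394] jaw 85.3 x axis [ 5.e-04  3.e-04 -1.e+00] q [ 0.02  0.22  2.05  0.    0.87 -1.47] w 0.153 F [-0.3 -0.1  1.6]
shift cm (current tool axes) [-0.01 -0.05 -0.02] turn deg [-0.94  0.02  0.03] a 0.9
goal-frame axes y,z: [-0.998  0.066  0.   ] [0.066 0.998 0.   ]
[-0.04102629 -0.02072311 -0.01184212]
```

Call:
carry_out(offset=[[0,0,0],[0,0,0],[0,0,0],[0,0,0],[0,0,0]], delta_rot=[[-0.5,0,0],[0,0,0],[0,0,0],[0,0,0],[0,0,0]])

```text
time: 15.97
tool_pos: [0.544, 0.0348, 0.0394]
tcp_rot: [-1.154, 1.243, 1.154]
wrist_force: [0.6, 0.5, 0.5]
width: 0.156
```

Call:
carry_out(offset=[[0,0,0],[0,0,0],[0,0,0],[0,0,0],[0,0,0]], delta_rot=[[0,0,0],[0,0,0],[0,0,0],[0,0,0],[0,0,0]], fingers=0.2)

```text
time: 16.38
tool_pos: [0.5437, 0.0347, 0.0392]
tcp_rot: [-1.154, 1.244, 1.154]
wrist_force: [0.4, -0.4, 0.5]
width: 0.603
```

Call:
carry_out(offset=[[-2,0,0],[-3,0,0],[-3,0,0],[-3,0,0],[-3,0,0]], delta_rot=[[0,0,0],[0,0,0],[0,0,0],[0,0,0],[0,0,0]])

```text
time: 16.8
tool_pos: [0.5434, 0.0347, 0.1805]
tcp_rot: [-1.154, 1.244, 1.154]
wrist_force: [1.5, 0.5, 0.3]
width: 0.602
```

Call:
carry_out(offset=[[0,0,4],[0,0,4],[0,0,4],[0,0,4],[0,0,4]], delta_rot=[[0,0,0],[0,0,0],[0,0,0],[0,0,0],[0,0,0]])

```text
time: 17.22
tool_pos: [0.5586, 0.2358, 0.1795]
tcp_rot: [-1.154, 1.243, 1.153]
wrist_force: [0.2, -0.1, 0.4]
width: 0.598
```

```bash
python3 k.py r2
```

```text
t 17.22 pos [0.5586 0.2358 0.1795] jaw 85.7 x axis [ 4.e-04  0.e+00 -1.e+00] q [ 0.36  0.17  1.81 -0.    1.16 -1.14] w 0.598 F [ 0.2 -0.1  0.4]
shift cm (current tool axes) [ 14.07  -0.15 -20.18] turn deg [-0.5   0.    0.02] a 0.5
goal-frame axes y,z: [-0.998  0.066  0.   ] [0.066 0.998 0.   ]
top 154 [0.5437 0.036  0.0596] top z [0.0597 0.0617] len [0.0042 0.0131] ang -4.323991642200781
top 165 [ 0.5378 -0.0642  0.0595] top z [0.0599 0.0616] len [0.0042 0.0135] ang -3.7663587263125464
top 166 [ 0.53   -0.1633  0.0594] top z [0.0596 0.0613] len [0.0043 0.013 ] ang -3.4565100923542786
side 168 [0.5411 0.0312 0.0571] top z [0.0579 0.0596] len [0.0044 0.0134] ang -3.6554328917941348
side 196 [ 0.5357 -0.0691  0.0577] top z [0.0584 0.0599] len [0.0044 0.0136] ang -4.4945810275922895
side 229 [ 0.5286 -0.1686  0.0578] top z [0.0585 0.06  ] len [0.0044 0.0136] ang -3.9414961657293475
```

View pics/r2.png

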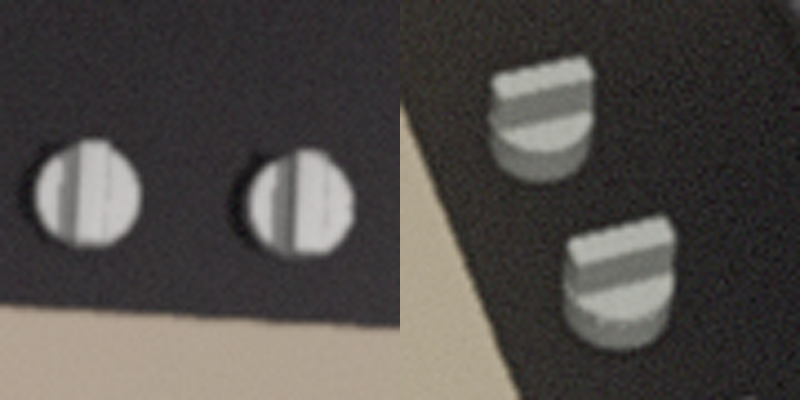

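The bars of the refitted knob at (90,193) and the fitted one at (300,203) are now parallel to within about 1°, at the same height. The gripper is clear.

```bash
python3 -c "
from workcell import *
print(finish_job())"
```

```text
the job is handed in; nothing more can be done
None
```

The loose metal knob is fully down on the bare spindle and has been turned clockwise to off. I let go and handed the job in at about 17 s of the 48 s allowed.

- **Seating:** pressing with about 10 N gave no further travel, at the expected seated height. The top of the knob is level with the fitted ones, at about 60 mm.
- **Off stop:** turning past off, the torque rose to about 0.12 N m and levelled out, well above the 0.04 N m friction. That happened about 11 to 13° past off, not the roughly 6° the task gave. The blade is hidden under the knob, so the torque is my only evidence that it reached the stop.
- **Bar direction:** after the first release the bar was about 7° past parallel. I regripped and turned it back within the play, and the torque stayed below friction level (0.012 N m), so the spindle should not have moved. The last check shows the bar at -4.3° (top camera) and -3.7° (side camera), against -3.4° to -4.5° for the fitted knobs.

The two cameras disagreed by 2 to 5 mm on absolute position, so I aligned the knob using its offset from the blade within one view.

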